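# Nest the two vial racks in the sampler carrier

### The arm

A 6-joint arm with a two-finger parallel gripper is mounted at the origin on the work surface. World frame = base frame: x ahead of the robot, y to its left, z up, the work surface at z = 0. Lengths are in mm, angles in rad, forces in N, time in s.
With the tool pointing down it reaches from about 275 to 750 mm from the base axis. Payload 10.2 kg.
Tool frame: the origin (TCP) lies between the finger pads; the fingertips stand 17 mm ahead of it and the grasp point (between the pads) lies 2 mm behind it (tips_ahead is the distance from the TCP to the fingertips, in mm); z points along the fingers, y is the line along which they close (so a half turn about z gives the same grasp; the last joint's range is limited). The gripper opens to 85 mm and grips with 20 to 120 N. Pads are 22 mm wide; open, the fingers measure 114 mm over their backs; the gripper's body (76 mm by 85 mm) begins 54 mm behind the grasp point. The pads swing forward as they close: fully open they stand 13 mm farther back than shut.
Start: joints at [-1.375, 0.313, 1.498, -0, 1.331, -0.223], TCP at [213.487, -479.64, 248.294] pointing down, gripper open.
Joint ranges: [-2.94, 2.94], [-0.97, 2.17], [0.19, 2.56], [-1.23, 4.37], [0.02, 3.11], [-2.88, 2.88]. Speed limits (rad/s): [2.39, 2.39, 3.01, 3.14, 3.14, 3.14].

### API

Orientations are given as a unit quaternion [w, x, y, z].
In Python, from rig import sense, capture, finish_job, boxes_of, tips_ahead gives the robot as it stands.
- The arm moves only by the tool drive_tool, never from a script. Its argument "commands" is text: rows parted by semicolons, each of 7 numbers parted by spaces: the shift along the world's x, y, z in units of 0.1 m (1.0 is 0.1 m), then the turn, a rotation vector about the world's x, y, z in units of pi/4 rad (1.0 is pi/4 rad), then the opening in per cent of the stroke, from 0 (shut) to 100 (fully open). A call has 1 to 20 rows; each row shifts and turns the commanded pose from where the row before left it; what a row does not reach is not made up. A row lasts 1/12 s, in which the tool goes at most 41.7 mm and 7.16 degrees, less where a joint would pass 70% of its speed; a pose out of reach is approached as far as the arm can. A call with a number of a shift or a turn outside -1 to 1 is refused whole. A call with a gripper value outside its range is refused whole. The fingers move at their own pace and stop on an object; "force" is the grip in N (left out, the last holds). Time passes only in rows, so rows that do not move let the fingers close. It gives the time, the measured TCP pose, the force, the opening and the grip force at its end, in the units of the state.
- sense(): the state, without advancing time (a new reading comes with each control period).
- capture(name): name is "side" or "top" or "wrist"; returns a dict with "pixels" (400x640x3 uint8, blue, green, red), "fov_y" (degrees; the focal length in pixels is half the picture's height over the tangent of half this angle, whatever the lens; pixels are square), "cx", "cy" (the principal point, pixels), "k1" (the pictures are not rectified: a ray, as slopes to the right and down, at radius r is drawn at 1 + k1 r^2 times it, then the intrinsics apply), "position" and "attitude" of the camera in the world; the wrist camera has in their place "tool_from_camera" (4x4, takes a point from camera to tool coordinates, whose origin is the TCP and whose axes are the flange's). Camera axes: x right, y down, z forward; pixel columns grow to the right and rows downward; lengths in mm; the calibration is good to about 2 mm. A picture is of the moment at which its call begins: read the wrist's pose just before it. There is no depth.
- finish_job(): hands the job in; it is judged then, once.
Trained networks look in a picture, given as the dict that the camera call returned (one of the last four; its "shot" number tells which), for a name from the list of things; names that differ only in an ending like _2 or _b are one class to them, and where a whole thing is asked for, a point or a joint stands for the part that bears it (a point fixed in the world has none). Each returns a list of dicts, best first, with "confidence" (0 to 1); they miss things now and then, are a little off and sometimes report something else, mostly with a low value. They report only what shows in the picture. A call takes as long as a camera call. They do not tell look-alikes from the thing itself.
- boxes_of(picture, name): "position" ([column, row] in pixels, amid what is visible of it).
The state is a dict: "time_s": time; "joints": joint angles; "dq": joint speeds; "tau": joint torques, N m; "eef_pos": TCP position; "ee_rot": TCP orientation; "force": force on the tool from outside, world axes, zero at the start; "wrist_torque": the same for the moment, N m; "grip_width": opening from 0.0 (shut) to 1.0 (fully open); "grip_force": force on a finger pad.
Only numpy, scipy, OpenCV 4.12 (cv2) and the standard library are available. Lean on these libraries where they do the work, as an engineer would, in place of code of your own. Each camera call takes 0.05 s, during which the arm holds its last target. There are 200 camera calls.

### The job

Load the grey sample carrier: fit the L-shaped vial rack and the short straight vial rack into it so that both lie flat and fully down on its floor. The carrier's built-in corner block leaves only one arrangement: the L runs along the long wall opposite the block with its leg at the end away from the block, and the short rack goes into the gap between the leg and the block. The mirror-handed L and the long straight rack do not fit and are not needed.

Things in the scene. Friction and masses are not known exactly. Their poses are not given: they have to be found in the camera images.
- carrier: Shallow grey tray fixed to the bench. Origin: underside, at the centre of the inside; x along its long side, z up. Inside 180 (x) by 110 mm (y), floor 5 mm above the bench, walls to 23 mm, then a flared lip to 31 mm (outside 202 x 132 mm). A fixed grey block, 30 mm high, fills the corner x -90..-37, y +8..+55 mm. Clearance of racks in place: 5 to 7 mm a side.
- corner_rack: White L-shaped (not mirrored) vial rack, 30 mm high, 0.15-0.3 kg. Origin: underside, below handle and centre of mass; z up. Bar x -99..+71, y -35..+13 mm; leg x +25..+71, y up to +65. Handle: upright fin over the origin, 30 to 72 mm high, 50 mm long (x), 12 thick (y). Home: origin at x +14, y -15, z 5 mm in the carrier's frame, x axes pointing the same way.
- short_rack: White straight vial rack, 62 mm (x) by 44 mm (y), 30 mm high, 0.05-0.1 kg; the one 100 mm long is not it. Origin: underside centre, z up. Handle: upright fin over the origin, 30 to 72 mm high, 36 mm long (y), 12 mm thick (x). Home: origin at x +1, y +26.5, z 5 mm in the carrier's frame, x along the carrier's x, either way round.
Things that resemble listed ones, but are neither listed nor needed, are in the scene too. Leave any brown or orange look-alike of the short_rack alone.

How it is judged:
By the outcome, as a careful person would: the job done as asked, in the order asked, and still so for the second after the job is handed in, with the robot touching nothing.
It also fails if it takes over 54 s, if anything falls off the work surface, if the arm or the gripper's body presses on something with over 40 N, if the wrist force passes 120 N, or if a joint passes its speed limit or range.

## Working session

There is one attempt and no reset: what is moved stays moved. The work goes in short steps, Python scripts to look and compute and a tool call to move; the robot and the scene stay as the last step left them, time stands still between calls to the robot, and variables do not carry over. Pictures are saved under pics/ and viewed, at most 10 in all, crops included, and the job is handed in when it is done.

Besides the shell and the picture viewer there is one more tool, called after ">>>" by a JSON object that holds its "fn" and its "kwargs", one argument or row to a line. drive_tool: Moves the arm, as the interface text tells. Shifts and turns lie within -1 to 1; 1 stands for 0.1 m of shift or pi/4 rad of turn. Its arguments: {"type":"object","properties":{"commands":{"type":"string"},"force":{"type":"number"}},"required":["commands"]}

```bash
ls; mkdir -p pics; cat > h.py <<'E'
import numpy as np, cv2
from rig import sense, capture, finish_job, boxes_of, tips_ahead
from scipy.spatial.transform import Rotation as R
def cam(p, st=None):
    if 'tool_from_camera' in p:
        q=np.array(st['ee_rot']); T=np.eye(4); T[:3,:3]=R.from_quat(q[[1,2,3,0]]).as_matrix(); T[:3,3]=st['eef_pos']
        M=T@np.array(p['tool_from_camera']); return M[:3,:3],M[:3,3]
    a=np.array(p['attitude'])
    A=a if a.shape==(3,3) else R.from_quat(a[[1,2,3,0]]).as_matrix()
    return A,np.array(p['position'])
def K(p):
    f=200/np.tan(np.radians(p['fov_y'])/2); return np.array([[f,0,p['cx']],[0,f,p['cy']],[0,0,1.]])
def ray(p,uv,st=None):
    A,o=cam(p,st); s=cv2.undistortPointsIter(np.array([[uv]],float),K(p),np.array([p['k1'],0,0,0.]),None,None,(3,50,1e-10))[0,0]
    d=A@np.array([s[0],s[1],1]); return o,d/np.linalg.norm(d)
def atz(p,uv,z,st=None):
    o,d=ray(p,uv,st); return o+d*(z-o[2])/d[2]
def proj(p,X,st=None):
    A,o=cam(p,st); X=(np.atleast_2d(X)-o)@A
    return cv2.projectPoints(X.reshape(-1,1,3),np.zeros(3),np.zeros(3),K(p),np.array([p['k1'],0,0,0.]))[0][:,0]
def tri(rays):
    S=sum(np.eye(3)-np.outer(d,d) for o,d in rays); b=sum((np.eye(3)-np.outer(d,d))@o for o,d in rays); return np.linalg.solve(S,b)
E
python3 - <<'E'
from h import *
s=sense();print(s)
import pickle
for n in ['top','side','wrist']:
    p=capture(n);print({k:v for k,v in p.items() if k!='pixels'});cv2.imwrite(f'pics/{n}0.png',p['pixels']); pickle.dump((p,s),open(f'{n}0.pkl','wb'))
    for o in ['carrier','corner_rack','short_rack']: print(o,[(np.round(b['position']).tolist(),round(b['confidence'],2)) for b in boxes_of(p,o)])
E
```

```text
pics
{'time_s': 0.0, 'joints': array([-1.37544400e+00,  3.13477225e-01,  1.49845514e+00,  3.61894056e-06,
        1.33099234e+00, -2.23407079e-01]), 'dq': array([-0.00032815, -0.0009051 , -0.00074675,  0.00050013, -0.00033357,
        0.00115341]), 'tau': array([-1.52100124e-04, -4.12271690e+01, -2.59740722e+01, -2.08260294e-04,
        4.22886136e-03,  5.78138497e-05]), 'eef_pos': array([ 213.41809773, -479.40273164,  247.71433307]), 'ee_rot': array([-6.65936528e-04,  9.78159906e-01,  2.07852724e-01,  1.10995319e-05]), 'force': array([-0.00594725,  0.36162755, -0.37028024]), 'wrist_torque': array([-0.056995  , -0.04778705,  0.02748853]), 'grip_force': 0.0, 'grip_width': 1.0013778762229282}
{'fov_y': 55.936159340474816, 'cx': 321.6116453040933, 'cy': 209.1948951894413, 'k1': -0.011609140543768057, 'position': array([421.57788888, -13.37101537, 917.76669182]), 'attitude': array([ 0.06439274, -0.69891415,  0.71070097, -0.04771498]), 'shot': 1}
carrier [([317.0, 231.0], 0.61)]
corner_rack []
short_rack [([400.0, 143.0], 0.97), ([424.0, 182.0], 0.72)]
{'fov_y': 55.74793076362097, 'cx': 3
[... 172 characters left out ...]
29224097,  0.84647379, -0.42239569]), 'shot': 2}
carrier [([331.0, 224.0], 0.94)]
corner_rack [([419.0, 176.0], 0.79)]
short_rack [([311.0, 162.0], 0.97), ([365.0, 146.0], 0.53)]
{'fov_y': 60.17828565838913, 'cx': 319.56514408037634, 'cy': 195.45894410891478, 'k1': -0.07541548694487421, 'tool_from_camera': array([[ 7.77534589e-04, -9.49385218e-01, -3.14113203e-01,
         8.19310757e+01],
       [ 9.99999683e-01,  6.84420707e-04,  4.06717832e-04,
         1.28569443e+00],
       [-1.71146318e-04, -3.14113419e-01,  9.49385449e-01,
        -1.25921436e+02],
       [ 0.00000000e+00,  0.00000000e+00,  0.00000000e+00,
         1.00000000e+00]]), 'shot': 3}
carrier []
corner_rack []
short_rack []
```

View pics/top0.png

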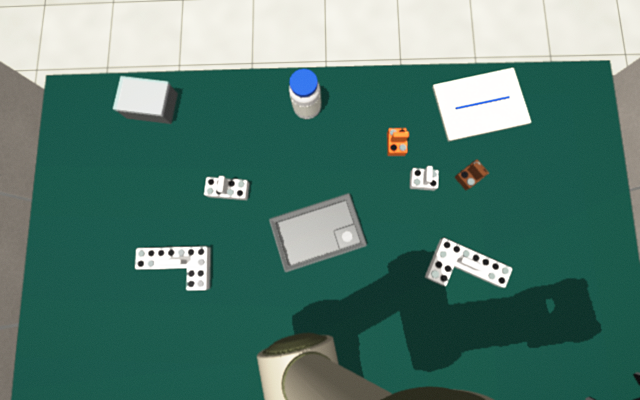

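View pics/side0.png

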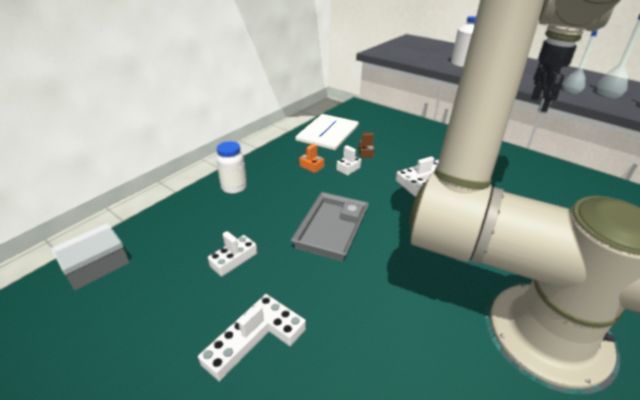

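White L's: left one at (172,265) and right one at (470,262). From the corner, the right one's bar-to-leg turn is clockwise, matching corner_rack; the left one is mirrored. White straight racks: (424,180) is short, (227,187) is long. Orange (398,142) and brown (472,174) are look-alikes to leave alone. The carrier's block is at (346,237). Next I'll check this in an enlarged crop and fit silhouettes.

```bash
cat > fit.py <<'E'
from h import *
from scipy.optimize import minimize
def box(a,b,c,d,e,f): return np.array([[x,y,z] for x in(a,b) for y in(c,d) for z in(e,f)],float)
M={'corner_rack':[box(-99,71,-35,13,0,30),box(25,71,-35,65,0,30),box(-25,25,-6,6,30,72)],
 'short_rack':[box(-31,31,-22,22,0,30),box(-6,6,-18,18,30,72)],
 'long':[box(-50,50,-22,22,0,30),box(-6,6,-18,18,30,72)],
 'carrier':[np.vstack([box(-101,101,-66,66,30,31),box(-93,93,-58,58,0,20)])]}
def world(P,q):
    c,s=np.cos(q[2]),np.sin(q[2]); return P@np.array([[c,s,0],[-s,c,0],[0,0,1]])+[q[0],q[1],q[3]]
def mask(p,uv,tol=.3,vmin=55):
    im=p['pixels'].astype(float); g,r=im[...,1],im[...,2]
    m=(((g-r)/(g+1)<tol)&(im.max(2)>vmin)).astype(np.uint8); m=cv2.morphologyEx(m,cv2.MORPH_CLOSE,np.ones((3,3)))
    n,l,_,_=cv2.connectedComponentsWithStats(m); k=l[int(uv[1]),int(uv[0])]
    if k==0: print('no mask at',uv)
    cs,_=cv2.findContours((l==k).astype(np.uint8),cv2.RETR_EXTERNAL,cv2.CHAIN_APPROX_NONE)
    o=np.zeros(m.shape,np.uint8); cv2.drawContours(o,cs,-1,255,-1); return o
def sil(name,q,p,st,S=4):
    o=np.zeros((400*S,640*S),np.uint8)
    for P in M[name]:
        u=cv2.convexHull(((proj(p,world(P,q),st)+.5)*S-.5).astype(np.float32))
        cv2.fillConvexPoly(o,np.round(u*16).astype(np.int32),255,shift=4)
    return cv2.resize(o,(640,400),interpolation=cv2.INTER_AREA)
def fit(name,views,q0,freez=False):
    # views: (picture,state,mask)
    def cost(v):
        q=list(v)+([0] if not freez else []); c=0
        q=[q[0],q[1],q[2]/100,q[3]]
        for p,st,m in views:
            c+=cv2.absdiff(sil(name,q,p,st),m).sum()/m.sum()
        return c
    v0=np.array([q0[0],q0[1],q0[2]*100]+([0] if freez else []))
    best=None
    for k in range(2):
        S=np.vstack([v0,v0+np.diag([12,12,12,8][:len(v0)])/(k+1)])
        r=minimize(cost,v0,method='Nelder-Mead',options=dict(initial_simplex=S,xatol=.05,fatol=1e-5)); v0=r.x
    q=list(r.x)+([0] if not freez else []); q[2]/=100
    return np.array(q),r.fun
E
python3 - <<'E'
from fit import *
import pickle
t,s=pickle.load(open('top0.pkl','rb')); d,_=pickle.load(open('side0.pkl','rb'))
print('img axes', atz(t,(320,200),0),atz(t,(420,200),0),atz(t,(320,100),0))
def yaw(a,b):
    v=atz(t,b,15)-atz(t,a,15); return np.arctan2(v[1],v[0])
def go(n,uv,y,sd=None):
    mt=mask(t,uv); q0=[*atz(t,uv,15)[:2],y]
    V=[(t,s,mt)]; q,f=fit(n,V,q0); print(n,'top',q.round(3),round(f,3),mt.sum()//255)
    if sd:
        ms=mask(d,sd); V.append((d,s,ms)); q,f=fit(n,V,q[:3],True); print(n,'both',q.round(3),round(f,3))
    return q
A={}
A['carrier']=go('carrier',(317,225),yaw((345,215),(280,240)),(331,232))
A['corner_rack']=go('corner_rack',(465,262),yaw((510,275),(447,247)))
A['short_rack']=go('short_rack',(424,182),yaw((412,183),(437,183)),(346,167))
go('long',(227,188),yaw((207,188),(247,189)))
pickle.dump(A,open('A.pkl','wb'))
im=t['pixels'].copy()
for n,q in A.items():
    c,_=cv2.findContours((sil(n,q,t,s)>127).astype(np.uint8),0,1); cv2.drawContours(im,c,-1,(0,0,255),1)
    for l in (0,40): cv2.circle(im,tuple(int(x) for x in proj(t,world(np.array([[l,0,30.]]),q))[0]),1,(255,0,255),-1)
a=t['pixels'][120:300,260:530]; b=im[120:300,260:530]
cv2.imwrite('pics/crop1.png',cv2.resize(np.hstack([b]),None,fx=2.9,fy=2.9,interpolation=cv2.INTER_CUBIC))
print([ (w,tips_ahead(w)) for w in (0,.15,.3,.5,1)] if callable(tips_ahead) else tips_ahead)
E
```

```text
img axes [ 5.91831099e+02  1.09115765e+01 -1.13686838e-13] [ 587.08170013 -235.52032263    0.        ] [855.27720679   7.20753758   0.        ]
carrier top [509.957  17.748   1.867   0.   ] 0.016 4834
carrier both [509.775  17.949   1.869  -1.857] 0.043
corner_rack top [ 429.029 -327.287    1.126    0.   ] 0.057 2411
short_rack top [ 636.948 -243.747   -1.656    0.   ] 0.057 645
short_rack both [ 636.382 -243.586   -1.656    0.841] 0.553
long top [623.086 240.745  -1.663   0.   ] 0.064 945
17.0
```

View pics/crop1.png

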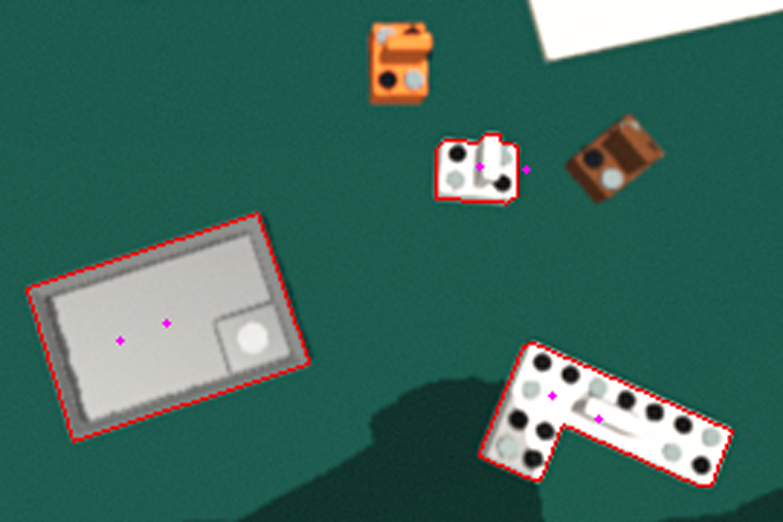

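The crop confirms it: the fitted outlines match the carrier, the white short rack at top (424,180) and the correct L at (465,262). Moving over the L for a close look.

>>> {"fn": "drive_tool", "kwargs": {
  "commands": "0.308 0.217 0 0 0 0.1286 100;0.308 0.217 0 0 0 0.1286 100;0.308 0.217 0 0 0 0.1286 100;0.308 0.217 0 0 0 0.1286 100;0.308 0.217 0 0 0 0.1286 100;0.308 0.217 0 0 0 0.1286 100;0.308 0.217 0 0 0 0.1286 60;0 0 0 0 0 0 60;0 0 0 0 0 0 60;0 0 0 0 0 0 60",
  "force": 40
}}

```text
time_s: 1.43
eef_pos: [428.8, -327.9, 248.2]
ee_rot: [-0.0, 0.846, 0.533, -0.0]
force: [0.1, -0.3, -0.0]
grip_width: 0.603
grip_force: 0.0
```

```bash
cat > look.py <<'E'
import sys,pickle
from fit import *
A=pickle.load(open('A.pkl','rb'))
def tell(s): 
    m=R.from_quat(np.array(s['ee_rot'])[[1,2,3,0]]).as_matrix(); print('t',round(s['time_s'],2),'tcp',s['eef_pos'].round(1),'yaw',round(np.arctan2(m[1,0],m[0,0]),4),'tilt',m[:2,2].round(4),'F',s['force'].round(1),'gw',round(s['grip_width'],3),round(s['grip_force'],1))
def wrist(n,out,freez=True):
    s=sense();p=capture('wrist');tell(s)
    q=A[n]; uv=proj(p,world(np.array([[-15,0,30.]]) if n!='short_rack' else np.array([[15.,0,30]]),q),s)[0]
    m=mask(p,uv); V=[(p,s,m)]
    t,st=pickle.load(open('top0.pkl','rb'))
    r,f=fit(n,V,q[:3]); print('wrist only',r.round(4),round(f,3))
    V.append((t,st,mask(t,proj(t,world(np.array([[15.,0,28]]),q))[0]))); r2,f2=fit(n,V,r[:3],True); print('wrist+top',r2.round(4),round(f2,3))
    im=p['pixels'].copy(); c,_=cv2.findContours((sil(n,r,p,s)>127).astype(np.uint8),0,1); cv2.drawContours(im,c,-1,(0,0,255),1); cv2.imwrite(f'pics/{out}.png',im)
    return r
E
python3 - <<'E'
from look import *
wrist('corner_rack','w1')
E
```

```text
t 1.43 tcp [ 428.8 -327.9  248.2] yaw 1.1251 tilt [-0.0004 -0.    ] F [ 0.1 -0.3 -0. ] gw 0.603 0.0
wrist only [ 429.4077 -326.0855    1.1287    0.    ] 0.107
wrist+top [ 429.9475 -325.654     1.1233    6.6772] 0.134
```

View pics/w1.png

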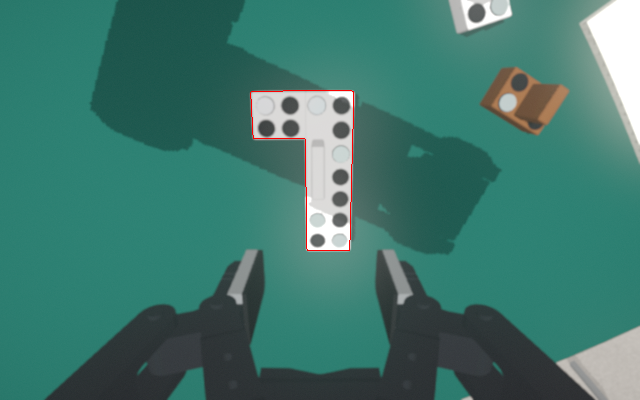

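The L is centred at (328,170) and the fin at (318,170), between the fingers. Top and wrist agree within 1–2 mm, so I'll descend and grip.

>>> {"fn": "drive_tool", "kwargs": {
  "commands": "0.003 0.01 -0.4 0 0 0 60;0 0 -0.4 0 0 0 60;0 0 -0.4 0 0 0 60;0 0 -0.4 0 0 0 60;0 0 -0.2 0 0 0 60;0 0 -0.1 0 0 0 60;0 0 0 0 0 0 60;0 0 0 0 0 0 10;0 0 0 0 0 0 0;0 0 0 0 0 0 0;0 0 0 0 0 0 0;0 0 0 0 0 0 0;0 0 0 0 0 0 0",
  "force": 60
}}

```text
time_s: 2.57
eef_pos: [429.9, -327.4, 59.9]
ee_rot: [0.001, 0.846, 0.534, 0.0]
force: [-1.1, 0.5, 7.5]
grip_width: 0.135
grip_force: 59.8
```

>>> {"fn": "drive_tool", "kwargs": {
  "commands": "0 0 0.15 0 0 0 0;0 0 0.3 0 0 0 0;0 0 0.4 0 0 0 0;0 0 0.35 0 0 0 0;0.05 0.2 0 0 0 0.045 0;0.09 0.363 0 0 0 0.095 0;0.09 0.363 0 0 0 0.095 0;0.09 0.363 0 0 0 0.095 0;0.09 0.363 0 0 0 0.095 0;0.09 0.363 0 0 0 0.095 0;0.09 0.363 0 0 0 0.095 0;0.09 0.363 0 0 0 0.095 0;0.09 0.363 0 0 0 0.095 0;0.09 0.363 0 0 0 0.095 0;0.04 0.163 0 0 0 0.045 0;0 0 0 0 0 0 0;0 0 0 0 0 0 0"
}}

```text
time_s: 3.98
eef_pos: [519.3, 36.9, 178.5]
ee_rot: [0.0, 0.594, 0.804, -0.0]
force: [0.2, -0.5, -3.1]
grip_width: 0.127
grip_force: 59.0
```

```bash
python3 - <<'E'
from look import *
s=sense();tell(s);w=capture('wrist');t=capture('top');d=capture('side')
pickle.dump((w,t,d,s),open('hov.pkl','wb'))
cv2.imwrite('pics/hov.png',np.vstack([np.hstack([cv2.resize(x['pixels'],(400,250),interpolation=cv2.INTER_AREA) for x in (w,t)]),np.hstack([cv2.resize(d['pixels'],(400,250)),np.zeros((250,400,3),np.uint8)])]))
E
```

```text
t 3.98 tcp [519.3  36.9 178.5] yaw 1.8695 tilt [ 0.0001 -0.0003] F [ 0.2 -0.5 -3.1] gw 0.127 59.0
```

View pics/hov.png

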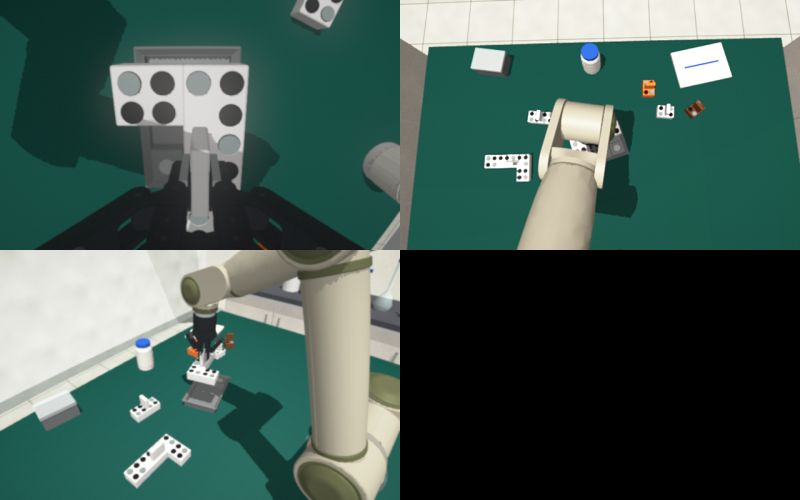

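```bash
python3 - <<'E'
from look import *
w,t,d,s=pickle.load(open('hov.pkl','rb'))
c=A['carrier'];y0=c[2]
q=s['eef_pos']
def loc(uv,z,o,yaw):
    P=atz(w,uv,z,s)[:2]-o; return np.array([P@[np.cos(yaw),np.sin(yaw)],P@[-np.sin(yaw),np.cos(yaw)]])
im=w['pixels'].astype(float); V=im.max(2); D=(im[...,1]-im[...,2])/(im[...,1]+1)
def edge(line,th,lo,hi):
    for i in range(lo,hi,1 if hi>lo else -1):
        j=i+(1 if hi>lo else -1)
        if (line[i]-th)*(line[j]-th)<=0 and line[i]!=line[j]: return i+(th-line[i])/(line[j]-line[i])*(j-i)
zt=q[2]-59.9+30
print('rack in tool/carrier yaw, rel tcp')
for col in (200,250,300,350): 
    e=edge(V[:,col],150,75,140); print('x end',col,e,loc((col,e),zt,q[:2],y0).round(1))
for row in (130,150,170,190):
    l=edge(V[row],150,150,230); r=edge(V[row],150,430,350)
    print('sides',row,l,r,loc((l,row),zt,q[:2],y0).round(1),loc((r,row),zt,q[:2],y0).round(1))
print('carrier rel fit')
for col in (240,280,320,360):
    e=edge(D[:,col],.3,55,100); print('x end',col,e,loc((col,e),31,c[:2],y0).round(1))
for row in (83,90,96):
    l=edge(D[row],.3,190,260); r=edge(D[row],.3,420,350); print('sides',row,l,r,loc((l,row),31,c[:2],y0).round(1),loc((r,row),31,c[:2],y0).round(1))
for row in (230,260,280):
    l=edge(D[row],.3,190,260); print('left',row,l,loc((l,row),31,c[:2],y0).round(1))
E
```

```text
rack in tool/carrier yaw, rel tcp
x end 200 102.91666666666667 [71.1 51.5]
x end 250 102.22222222222223 [71.1 29.2]
x end 300 101.42857142857143 [71.4  7.2]
x end 350 101.83333333333333 [ 71.2 -14.8]
sides 130 177.5531914893617 396.3095238095238 [59.2 63.1] [ 59. -36.]
sides 150 180.02380952380952 395.10526315789474 [50. 63.] [ 49.9 -36. ]
sides 170 182.5625 393.575 [40.5 62.9] [ 40.5 -35.9]
sides 190 184.87272727272727 392.4390243902439 [30.6 63. ] [ 30.7 -36. ]
carrier rel fit
x end 240 73.11776729559749 [101.8  44.2]
x end 280 72.67744966442953 [101.8  13.8]
x end 320 72.55977353992849 [101.9 -16.3]
x end 360 72.66870588235294 [101.9 -46.5]
sides 83 212.70716129032257 386.04356435643564 [94.8 65.6] [ 94.6 -66.6]
sides 90 213.12864864864864 385.7850352112676 [89.6 65.7] [ 89.4 -66.7]
sides 96 213.54525547445255 385.6349295774648 [85.1 65.8] [ 84.9 -66.8]
left 230 224.90220820189273 [-27.3  66.1]
left 260 228.29462540716614 [-56.7  65.7]
left 280 230.78747763864044 [-77.4  65.3]
```

>>> {"fn": "drive_tool", "kwargs": {
  "commands": "-0.005 -0.009 -0.3 0 0 0 0;0 0 -0.3 0 0 0 0;0 0 -0.2 0 0 0 0;0 0 -0.06 0 0 0 0;0 0 -0.06 0 0 0 0;0 0 -0.06 0 0 0 0;0 0 -0.05 0 0 0 0;0 0 -0.03 0 0 0 0;0 0 -0.02 0 0 0 0;0 0 0 0 0 0 0;0 0 0 0 0 0 0"
}}

```text
time_s: 5.05
eef_pos: [519.1, 35.4, 70.6]
ee_rot: [0.0, 0.595, 0.804, 0.0]
force: [0.8, -0.0, -2.9]
grip_width: 0.129
grip_force: 59.0
```

>>> {"fn": "drive_tool", "kwargs": {
  "commands": "0 0.005 -0.02 0 0 0 0;0 0 -0.02 0 0 0 0;0 0 -0.01 0 0 0 0;0 0 -0.01 0 0 0 0;0 0 0 0 0 0 0;0 0 0 0 0 0 0"
}}

```text
time_s: 5.55
eef_pos: [518.8, 35.9, 65.0]
ee_rot: [-0.0, 0.595, 0.804, -0.0]
force: [-5.2, -0.1, 6.5]
grip_width: 0.133
grip_force: 60.3
```

>>> {"fn": "drive_tool", "kwargs": {
  "commands": "0 0 0 0 0 0 20;0 0 0 0 0 0 45;0 0 0 0 0 0 45;0 0 0 0 0 0 45;0 0 0.1 0 0 0 45;0 0 0.35 0 0 0 45;0 0 0.4 0 0 0 45;0 0 0.4 0 0 0 45;0 0 0.3 0 0 0 45;0 0 0 0 0 0 45;0 0 0 0 0 0 45"
}}

```text
time_s: 6.47
eef_pos: [519.3, 35.8, 221.2]
ee_rot: [0.002, 0.595, 0.804, 0.001]
force: [-0.2, 0.7, -1.5]
grip_width: 0.445
grip_force: 0.0
```

```bash
python3 - <<'E'
from look import *
s=sense();tell(s);w=capture('wrist');pickle.dump((w,s),open('after1.pkl','wb')); cv2.imwrite('pics/after1.png',w['pixels'])
E
```

```text
t 6.47 tcp [519.3  35.8 221.2] yaw 1.8681 tilt [ 0.0037 -0.0006] F [-0.2  0.7 -1.5] gw 0.445 0.0
```

View pics/after1.png

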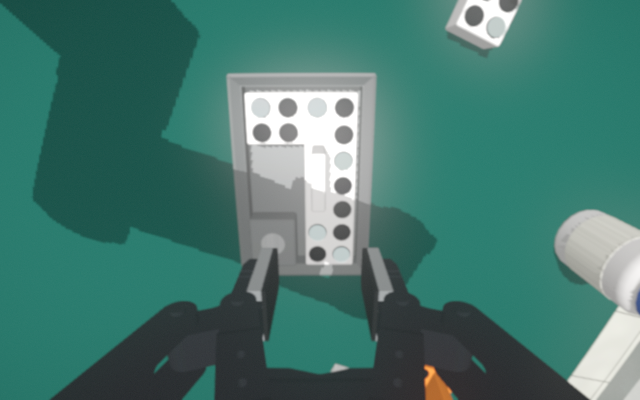

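The L lies flat in the carrier, and the gap for the short rack is at about (277,180). Now to the short rack.

>>> {"fn": "drive_tool", "kwargs": {
  "commands": "0.117 -0.28 0 0 0 0.151 45;0.117 -0.28 0 0 0 0.151 45;0.117 -0.28 0 0 0 0.151 45;0.117 -0.28 0 0 0 0.151 45;0.117 -0.28 0 0 0 0.151 45;0.117 -0.28 0 0 0 0.151 45;0.117 -0.28 0 0 0 0.151 45;0.117 -0.28 0 0 0 0.151 45;0.117 -0.28 0 0 0 0.151 45;0.117 -0.28 0 0 0 0.151 45;0 0 0 0 0 0 45;0 0 0 0 0 0 45;0 0 0 0 0 0 45"
}}

```text
time_s: 7.6
eef_pos: [635.5, -243.5, 217.9]
ee_rot: [-0.001, 0.044, 0.999, 0.001]
force: [-0.1, 0.5, 1.4]
grip_width: 0.451
grip_force: 0.0
```

```bash
python3 - <<'E'
from look import *
wrist('short_rack','w2')
E
```

```text
t 7.6 tcp [ 635.5 -243.5  217.9] yaw 3.0528 tilt [-0.0022  0.0016] F [-0.1  0.5  1.4] gw 0.451 0.0
wrist only [ 636.4727 -242.5289   -1.6577    0.    ] 0.062
wrist+top [ 634.5385 -242.0685   -1.6701    7.5485] 0.085
```

View pics/w2.png

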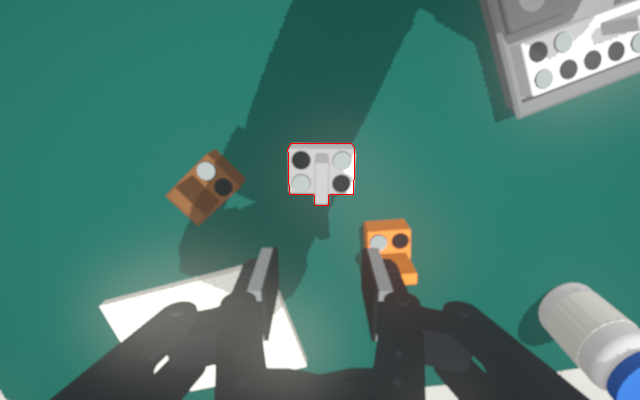

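>>> {"fn": "drive_tool", "kwargs": {
  "commands": "0.01 0.005 -0.4 0 0 0 45;0 0 -0.4 0 0 0 45;0 0 -0.4 0 0 0 45;0 0 -0.2 0 0 0 45;0 0 -0.1 0 0 0 45;0 0 -0.07 0 0 0 45;0 0 0 0 0 0 45;0 0 0 0 0 0 10;0 0 0 0 0 0 0;0 0 0 0 0 0 0;0 0 0 0 0 0 0;0 0 0 0 0 0 0",
  "force": 50
}}

```text
time_s: 8.65
eef_pos: [637.6, -243.9, 64.0]
ee_rot: [0.001, 0.044, 0.999, -0.001]
force: [-0.9, 2.3, 7.0]
grip_width: 0.129
grip_force: 54.0
```

>>> {"fn": "drive_tool", "kwargs": {
  "commands": "0 0 0.15 0 0 0 0;0 0 0.3 0 0 0 0;0 0 0.4 0 0 0 0;0 0 0.3 0 0 0 0;-0.096 0.16 0 0 0 0.031 0;-0.193 0.319 0 0 0 0.0616 0;-0.193 0.319 0 0 0 0.0616 0;-0.193 0.319 0 0 0 0.0616 0;-0.193 0.319 0 0 0 0.0616 0;-0.193 0.319 0 0 0 0.0616 0;-0.193 0.319 0 0 0 0.0616 0;-0.193 0.319 0 0 0 0.0616 0;-0.096 0.16 0 0 0 0.031 0;0 0 0 0 0 0 0;0 0 0 0 0 0 0;0 0 0 0 0 0 0"
}}

```text
time_s: 9.98
eef_pos: [483.2, 11.0, 177.6]
ee_rot: [0.0, -0.149, 0.989, -0.0]
force: [0.4, 0.2, -1.0]
grip_width: 0.13
grip_force: 53.0
```

```bash
python3 - <<'E'
from look import *
s=sense();tell(s);w=capture('wrist');pickle.dump((w,s),open('hov2.pkl','wb')); cv2.imwrite('pics/hov2.png',w['pixels'])
E
```

```text
t 9.98 tcp [483.2  11.  177.6] yaw -2.8427 tilt [ 0.0009 -0.0005] F [ 0.4  0.2 -1. ] gw 0.13 53.0
```

View pics/hov2.png

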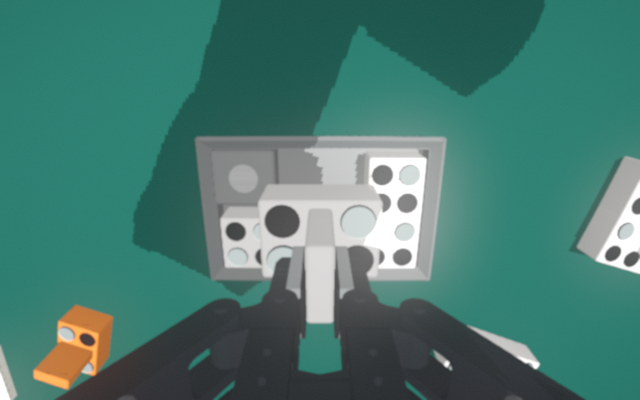

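```bash
python3 - <<'E'
from look import *
w,s=pickle.load(open('hov2.pkl','rb'))
c=A['carrier'];y0=c[2];q=s['eef_pos']
def loc(uv,z,o,yaw=y0):
    P=atz(w,uv,z,s)[:2]-o; return np.array([P@[np.cos(yaw),np.sin(yaw)],P@[-np.sin(yaw),np.cos(yaw)]]).round(1)
im=w['pixels'].astype(float); g=cv2.GaussianBlur(im.max(2),(0,0),.8); D=(im[...,1]-im[...,2])/(im[...,1]+1)
def grad(line,lo,hi):
    d=np.abs(np.gradient(line))[lo:hi]; i=d.argmax(); 
    return lo+i, round(d[i],1)
zt=q[2]-64+30
for row in (200,215): 
    l,a=grad(g[row],252,270); r,b=grad(g[row],372,390); print('rack sides',l,a,r,b,loc((l,row),zt,q[:2]),loc((r,row),zt,q[:2]))
for col in (285,300,350): 
    e,a=grad(g[:,col],178,191); f,b=grad(g[:,col],191,202); print('end bottom',e,a,loc((col,e),zt-30,q[:2]),'end top',f,b,loc((col,f),zt,q[:2]))
for row in (160,175): 
    l,a=grad(g[row],268,285); r,b=grad(g[row],360,374); print('block/leg edges',l,a,r,b,loc((l,row),30,c[:2]),loc((r,row),35,c[:2]))
for col in (240,320,400):
    e=[i for i in range(125,150) if D[i,col]<.3][0]; print('carrier +y',loc((col,e),31,c[:2]))
for row in (160,200,240):
    k=[i for i in range(180,460) if D[row,i]<.3]; print('carrier x ends',loc((k[0],row),31,c[:2]),loc((k[-1]+1,row),31,c[:2]))
E
```

```text
rack sides 259 16.1 389 28.3 [-30.9  23.9] [33. 24.]
rack sides 265 37.5 376 14.2 [-28.3  16. ] [27.  16.1]
end bottom 184 13.2 [-21.   23.3] end top 200 8.9 [-18.1  23.9]
end bottom 184 12.9 [-12.4  23.3] end top 200 8.7 [-10.7  24. ]
end bottom 184 3.6 [16.3 23.3] end top 200 7.8 [13.8 24. ]
block/leg edges 278 10.3 369 26.1 [-33.7  46.4] [39.2 47.6]
block/leg edges 278 9.5 372 35.9 [-34.1  33.8] [42.1 35.3]
carrier +y [-63.1  66. ]
carrier +y [ 0.2 65.9]
carrier +y [63.5 66.2]
carrier x ends [-99.7  46.8] [101.8  47.1]
carrier x ends [-100.    12.4] [104.9  12.7]
carrier x ends [-100.6  -24.8] [103.  -24.5]
```

>>> {"fn": "drive_tool", "kwargs": {
  "commands": "0.02 0.006 -0.3 0 0 0 0;0 0 -0.3 0 0 0 0;0 0 -0.15 0 0 0 0;0 0 -0.06 0 0 0 0;0 0 -0.06 0 0 0 0;0 0 -0.06 0 0 0 0;0 0 -0.05 0 0 0 0;0 0 -0.04 0 0 0 0;0 0 0 0 0 0 0;0 0 0 0 0 0 0"
}}

```text
time_s: 10.87
eef_pos: [484.8, 12.2, 75.5]
ee_rot: [0.0, -0.149, 0.989, -0.0]
force: [-0.5, -0.2, -1.3]
grip_width: 0.128
grip_force: 53.0
```

>>> {"fn": "drive_tool", "kwargs": {
  "commands": "0 -0.005 -0.02 0 0 0 0;0 0 -0.02 0 0 0 0;0 0 -0.015 0 0 0 0;0 0 -0.01 0 0 0 0;0 0 -0.005 0 0 0 0;0 0 0 0 0 0 0;0 0 0 0 0 0 0"
}}

```text
time_s: 11.45
eef_pos: [484.6, 11.9, 68.9]
ee_rot: [0.0, -0.149, 0.989, -0.0]
force: [-3.8, 1.2, 8.7]
grip_width: 0.13
grip_force: 54.3
```

>>> {"fn": "drive_tool", "kwargs": {
  "commands": "0 0 0 0 0 0 20;0 0 0 0 0 0 35;0 0 0 0 0 0 35;0 0 0 0 0 0 35;0 0 0.1 0 0 0 35;0 0 0.3 0 0 0 35;0 0 0.4 0 0 0 35;0 0 0.4 0 0 0 35;0 0 0.3 0 0 0 35;0 0 0 0 0 0 35;0 0 0 0 0 0 35"
}}

```text
time_s: 12.37
eef_pos: [485.0, 11.7, 220.1]
ee_rot: [0.002, -0.149, 0.989, -0.001]
force: [-0.3, 0.5, -0.9]
grip_width: 0.351
grip_force: 0.0
```

```bash
python3 - <<'E'
from look import *
s=sense();tell(s);w=capture('wrist');d=capture('side');pickle.dump((w,d,s),open('fin.pkl','wb'))
c=d['pixels'][180:270,280:380]
a=cv2.resize(w['pixels'][100:320,160:480],(440,302)); b=cv2.resize(c,(336,302),interpolation=cv2.INTER_CUBIC)
cv2.imwrite('pics/fin.png',np.hstack([a,b]))
E
```

```text
t 12.37 tcp [485.   11.7 220.1] yaw -2.8418 tilt [ 0.0036 -0.0008] F [-0.3  0.5 -0.9] gw 0.351 0.0
```

View pics/fin.png

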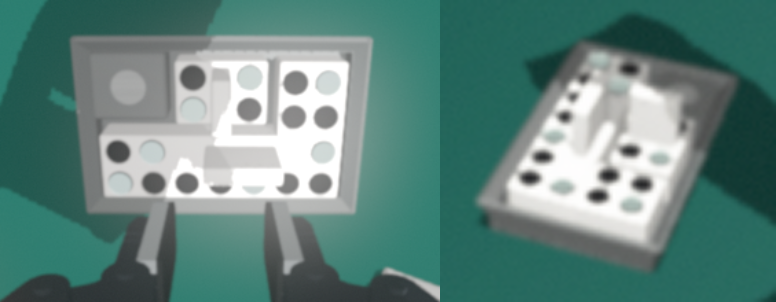

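Both views show the L and the short rack inside the carrier, level and flat. In the left half of the picture, the short rack is at (222,92), with visible gaps to the block, leg and bar. The gripper is clear.

```bash
python3 -c "
from rig import finish_job; print(finish_job())"
```

```text
the job is handed in; nothing more can be done
None
```

I fitted the L-shaped rack and the short rack into the carrier; both look flat and fully down on the floor in the final wrist and side pictures, and I handed the job in at 12.4 s of robot time.

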